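# Float the microscope camera's sprung platform and hang up the spare ballast

### The arm

A 6-joint arm with a two-finger parallel gripper is mounted at the origin on the work surface. World frame = base frame: x ahead of the robot, y to its left, z up, the work surface at z = 0. Lengths are in mm, angles in rad, forces in N, time in s.
With the tool pointing down it reaches from about 325 to 850 mm from the base axis. Payload 4.4 kg.
Tool frame: the origin (TCP) lies on the centre line of the jaws, within the pads' length; the fingertips stand tcp_to_tips ahead of it and the grasp point (between the pads) is the TCP (tcp_to_tips is the distance from the TCP to the fingertips, in mm); y points along the fingers, x is the direction in which the jaws open and shut, and the axes are right-handed (so a half turn about y gives the same grasp; the last joint's range is limited). The gripper opens to 94 mm and grips with 3 to 60 N. Pads are 16 mm wide; open, the fingers measure 119 mm over their backs; the gripper's body (75 mm by 177 mm) begins 78 mm behind the grasp point.
Start: joints at [-1.252, 0.207, 1.542, -0, 1.393, -0.15], TCP at [260.296, -512.712, 224.447] pointing down, gripper open.
Joint ranges: [-2.73, 2.73], [-0.86, 2.22], [0.23, 2.46], [-1.11, 4.25], [0.08, 2.63], [-2.82, 2.82]. Speed limits (rad/s): [2.79, 2.79, 3.14, 3.14, 3.14, 3.14].

### API

Orientations are given as a unit quaternion [x, y, z, w].
In Python, from station import * gives the robot as it stands. The module is installed in compiled form; this text tells all that it offers.
- The arm moves only by the tool drive_tool, never from a script. Its argument "rows" is text: rows parted by semicolons, each of 7 numbers parted by spaces: the turn, a rotation vector about the world's x, y, z in units of 0.12 rad (1.0 is 0.12 rad), then the shift along the world's x, y, z in units of 25 mm (1.0 is 25 mm), then the closure, from 0 (fully open) to 1 (shut). A call has 1 to 20 rows; each row shifts and turns the commanded pose from where the row before left it; what a row does not reach is not made up. A row lasts 1/10 s, in which the tool goes at most 50 mm and 8.59 degrees, less where a joint would pass 70% of its speed; a pose out of reach is approached as far as the arm can. A call with a number of a shift or a turn outside -1 to 1 is refused whole. A call with a gripper value outside its range is refused whole. The fingers move at their own pace and stop on an object; the grip force is fixed at half the most. Time passes only in rows, so rows that do not move let the fingers close. It gives the time, the measured TCP pose, the force and the opening at its end, in the units of the state.
- get_obs(): the state, without advancing time (a new reading comes with each control period).
- read_camera(name): name is "scene" or "side" or "wrist"; returns a dict with "pixels" (420x560x3 uint8, red, green, blue), "K" (3x3 intrinsics, pixels), "R" (3x3) and "t" (3): a world point X has camera coordinates R X + t. Camera axes: x right, y down, z forward; pixel columns grow to the right and rows downward; lengths in mm; the calibration is good to about 2 mm. The wrist camera is an equidistant fisheye: a pixel r from the principal point sees the ray r / f radians off the axis. A picture is of the moment at which its call begins. There is no depth.
- close_job(): hands the job in, once; it reports no verdict.
The state is a dict: "time": time; "qpos": joint angles; "joint_velocities": joint speeds; "tau": joint torques, N m; "tool_pos": TCP position; "tcp_rot": TCP orientation; "wrist_force": force on the tool from outside, world axes, zero at the start; "wrist_torque": the same for the moment, N m; "width": opening from 0.0 (shut) to 1.0 (fully open).
Only numpy, scipy, OpenCV 4.12 (cv2) and the standard library are available. Lean on these libraries where they do the work, as an engineer would, in place of code of your own. Each camera call takes 0.05 s, during which the arm holds its last target. There are 200 camera calls.

### The job

First stand the microscope camera upright on the rubber mat of the sprung platform. Then leave on, add or take off slotted ballast weights, standing upright in the tray, until the platform floats with its red pointer within the white band, and hang every other weight by its slot on a pin of the rack, fully seated in the notch. Leave the other things on the bench where they are.

Things in the scene. Friction and masses are not known exactly. Their poses are not given: they have to be found in the camera images.
- camera (a point): the microscope camera, 115 mm high, 0.3 to 0.96 kg: a grey box head 50 mm (its x) by 85 mm (its y), 65 to 115 mm above the underside, on a black tube 52 mm across and a round dark foot 80 mm across. Grip the head across its 50 mm. This point is on its axis, half-way up (57.5 mm above the underside); z up
- pan_floor (a point): centre of the upper face of the platform's floor: a sprung aluminium tray 250 mm (its x) by 290 mm (its y), rim 12 mm high. In its far half a rubber mat, 100 x 120 mm, centred 60 mm along +x from this point, is kept free for the camera; up to 3 weights fit in the near half, 65 mm along -x from this point, 90 mm apart along y
- pan (a joint): how far the tray has sunk, m: 0 when empty, 0.008 more per weight, 0.007 to 0.022 for the camera (429 N/m, settles in a second, stop at 0.055). The red pointer on the tray is in the white band from 0.026 to 0.036 (middle 0.031). The band is on the upright black scale plate at the platform's far edge and faces +x
- pin0 (a point): storage pin 0 of the rack, at its -y end: a level steel pin 8 mm across, 130 mm above the bench. This point: on its axis, middle of its 64 mm shaft. x runs along the pin away from its head (20 mm across, 5 mm thick, 32 mm from here on the -x side) to the rack's beam (face 32 mm from here on the +x side, 18 mm tall, level with the pins), y sideways along the beam, z up
- pin1 (a point): storage pin 1, like pin 0 and 95 mm from it along +y
- pin2 (a point): storage pin 2, like pin 0 and 190 mm from it along +y
- pin3 (a point): storage pin 3, like pin 0 and 285 mm from it along +y
- pin4 (a point): storage pin 4, like pin 0 and 380 mm from it along +y; the beam's posts stand 45 mm beyond the outer pins
- weight1 (a point): Slotted ballast weight, 138 mm high, 0.35 kg: a foot 54 mm (its x) by 50 mm (its y), 14 mm thick, with an upright steel neck, a plate 8 mm thick (its x) and 44 mm wide (its y) up to the top. Grip the neck across its 8 mm, near the top. All weights are alike; see weights 2 and 3 for the slot. This point: its centre, 69 mm above the underside. Starts in the tray.
- weight2 (a point): Like weight 1. The slot is cut through the neck along x and opens at its +y edge: a channel 62 to 80 mm above the underside from that edge to 7 mm past the neck's middle, where it turns up into a notch 14 mm wide, centred on the middle, with its roof at 92 mm. This point: its centre, 69 mm above the underside. Starts in the tray.
- weight3 (a point): Like weight 1. It is hung by sliding it sideways (towards its own +y) until the pin is at the neck's middle, in the channel (71 mm above the underside), then lowering it 17 mm: seated, the pin's axis is 88 mm above the underside. This point: its centre, 69 mm above the underside. Starts on the bench. May be absent.
- weight4 (a point): A slotted ballast weight like weights 1 to 3. This point: its centre, 69 mm above the underside. Starts on the bench. May be absent.
- weight5 (a point): A slotted ballast weight like weights 1 to 3. This point: its centre, 69 mm above the underside. Starts on the bench. May be absent.
- weight6 (a point): A slotted ballast weight like weights 1 to 3. This point: its centre, 69 mm above the underside. Starts on the bench. May be absent.
- dishes: stack of two clear petri dishes, 90 mm across, 26 mm high, lying flat; a bystander, origin under its centre
- slidebox: flat grey slide box, 85 x 65 mm, 32 mm high; a bystander, origin under its centre
Mind the look-alikes: they are no part of the job. Leave any yellow look-alike of the part that bears weight3 alone.

How it is judged:
By the outcome, as a careful person would: the job done as asked, in the order asked, and still so for the second after the job is handed in, with the robot touching nothing.
Of w3, w4, w5, w6 only 3 to 4 are there at a start; the rules pass over those that are not, and their reading is None.
At some moment in a run one of cam, w1, w2 may be knocked a few centimetres aside while the robot is not near it.
It also fails if it takes over 210 s, if anything falls off the work surface, if the arm or the gripper's body presses on something with over 40 N, if the wrist force passes 120 N, or if a joint passes its speed limit or range.

## Working session

There is one attempt and no reset: what is moved stays moved. The work goes in short steps, Python scripts to look and compute and a tool call to move; the robot and the scene stay as the last step left them, time stands still between calls to the robot, and variables do not carry over. Pictures are saved under pics/ and viewed, about 12 in all and at most 16, crops included, and the job is handed in when it is done.

Besides the shell and the picture viewer there is one more tool, called after ">>>" as name(argument=value, ...) on one line, values as JSON. drive_tool: Moves the arm, as the interface text tells. Its arguments: {"type":"object","properties":{"rows":{"type":"string"}},"required":["rows"]}

```bash
mkdir -p pics; cat > h.py <<'E'
from station import *
import numpy as np, cv2
def snap(n,f=None):
    c=read_camera(n)
    if f: cv2.imwrite('pics/'+f,c['pixels'][:,:,::-1])
    return c
def ray(c,u,v,fish=False):
    K=c['K'];x=(u-K[0,2])/K[0,0];y=(v-K[1,2])/K[1,1]
    if fish:
        r=np.hypot(x,y);d=np.array([x/r*np.sin(r),y/r*np.sin(r),np.cos(r)]) if r>0 else np.array([0,0,1.])
    else: d=np.array([x,y,1.])
    R=np.array(c['R']);o=-R.T@np.array(c['t']);return o,R.T@d
def onz(c,u,v,z,fish=False):
    o,d=ray(c,u,v,fish);return o+d*(z-o[2])/d[2]
def tri(a,b):
    (o1,d1),(o2,d2)=a,b
    A=np.c_[d1,-d2];s=np.linalg.lstsq(A,o2-o1,rcond=None)[0]
    p,q=o1+s[0]*d1,o2+s[1]*d2;return (p+q)/2,np.linalg.norm(p-q)
def proj(c,X,fish=False):
    p=np.array(c['R'])@np.array(X)+np.array(c['t']);K=c['K']
    if fish:
        r=np.arctan2(np.hypot(p[0],p[1]),p[2]);s=r/np.hypot(p[0],p[1]);x,y=p[0]*s,p[1]*s
    else: x,y=p[0]/p[2],p[1]/p[2]
    return K[0,0]*x+K[0,2],K[1,1]*y+K[1,2]
E
python3 - <<'E'
from h import *
import pickle
d={n:snap(n,n+'0.png') for n in('scene','side','wrist')}
pickle.dump(d,open('c0.pkl','wb'))
for n in d:
    c=d[n];print(n,np.round(c['K'],1).tolist(),np.round(-np.array(c['R']).T@c['t']),np.round(c['R'],2).tolist())
o=get_obs();print(o)
import station;print([k for k in dir(station) if k[0]!='_'])
E
```

```text
scene [[489.0, 0.0, 280.4], [0.0, 489.0, 206.1], [0.0, 0.0, 1.0]] [1531. -787. 1093.] [[0.53, 0.85, -0.0], [0.51, -0.32, -0.79], [-0.67, 0.42, -0.61]]
side [[402.3, 0.0, 280.3], [0.0, 402.3, 209.0], [0.0, 0.0, 1.0]] [ 51. 783. 747.] [[-0.92, -0.39, -0.01], [-0.21, 0.52, -0.83], [0.33, -0.76, -0.56]]
wrist [[325.2, 0.0, 280.6], [0.0, 325.2, 213.4], [0.0, 0.0, 1.0]] [ 333. -475.  384.] [[0.45, -0.89, -0.0], [-0.85, -0.44, 0.28], [-0.25, -0.13, -0.96]]
{'time': 0.15, 'qpos': array([-1.25153711e+00,  2.07264959e-01,  1.54259370e+00, -1.37733059e-05,
        1.39351589e+00, -1.50503142e-01]), 'joint_velocities': array([ 0.00248602, -0.0029493 , -0.00590132, -0.0009279 ,  0.00030357,
       -0.00123869]), 'tau': array([ 1.71159309e-04, -3.71309102e+01, -2.81813639e+01,  6.97967852e-02,
        3.26735002e-02, -1.06304421e-04]), 'tool_pos': array([ 260.08567799, -512.15753712,  223.54963879]), 'tcp_rot': array([-0.60223225,  0.37039093, -0.36942188,  0.60303761]), 'wrist_force': array([-0.25781547, -0.7847845 , -0.54992729]), 'wrist_torque': array([ 0.02584712, -0.03167384, -0.00328957]), 'width': 1.0014249076033226}
['MotionError', 'close_job', 'get_obs', 'read_camera', 'tcp_to_tips']
```

View pics/scene0.png

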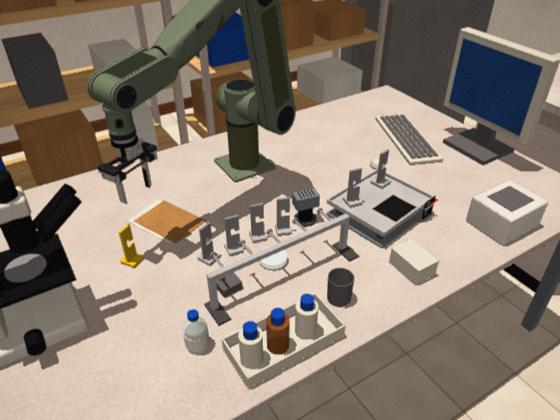

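View pics/side0.png

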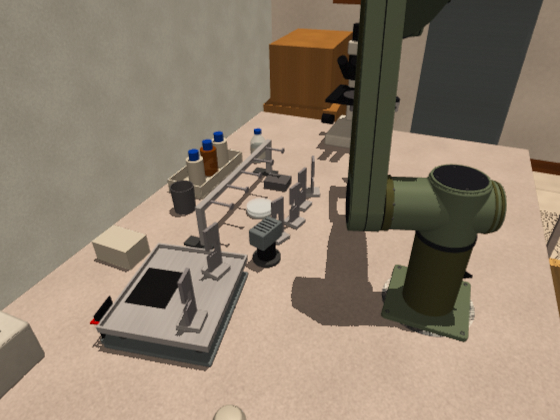

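The scene view shows four weights on the bench at about (207,240), (233,233), (257,220) and (284,213), and the camera at (305,205). The tray at (382,205) holds weights at (354,185) and (383,167). The rack runs from (212,290) to (347,235), and the yellow look-alike at (130,245) is to be left alone. I'll enlarge both views.

```bash
python3 - <<'E'
import cv2
a=cv2.imread('pics/scene0.png')[140:320,190:450];cv2.imwrite('pics/sc.png',cv2.resize(a,None,fx=3.07,fy=3.07,interpolation=cv2.INTER_CUBIC))
a=cv2.imread('pics/side0.png')[130:360,85:335];cv2.imwrite('pics/sd.png',cv2.resize(a,None,fx=2.6,fy=2.6,interpolation=cv2.INTER_CUBIC))
E
```

```text
(no output)
```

View pics/sc.png

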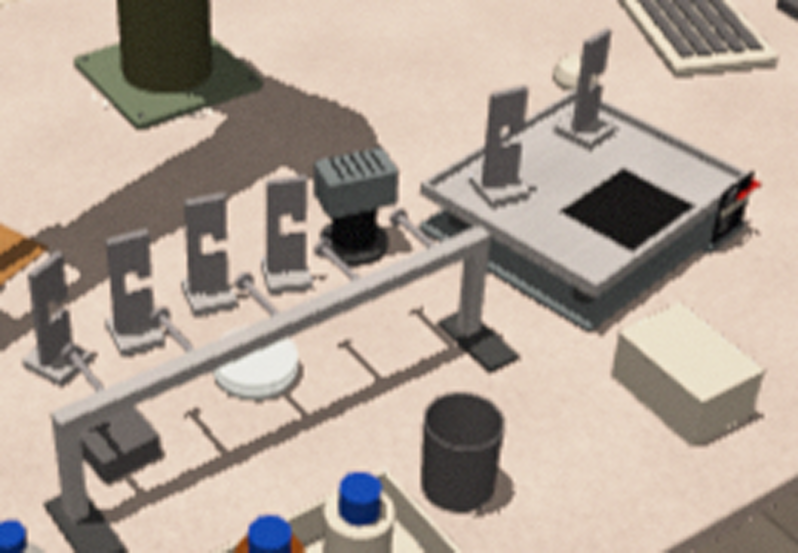

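View pics/sd.png

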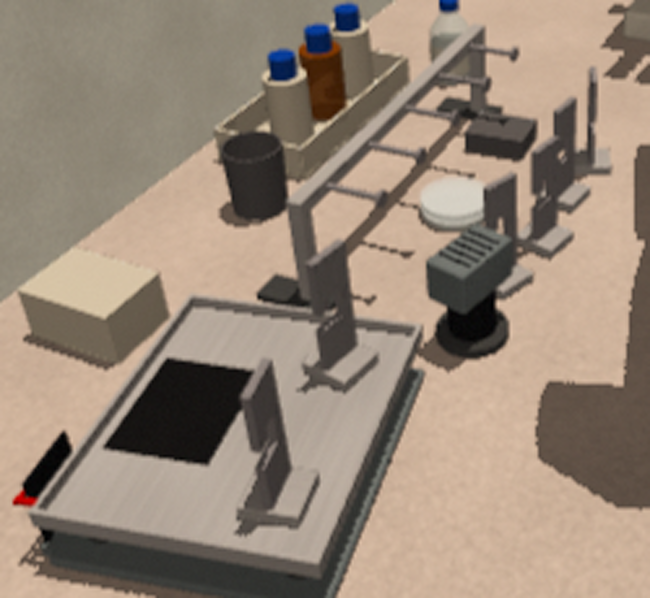

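```bash
cat > p1.py <<'E'
from h import *
import pickle,station
d=pickle.load(open('c0.pkl','rb'));print(station.tcp_to_tips)
P={'pin0':((68,352),(515,52)),'pin1':((163,314),(484,83)),'pin2':((243,280),(453,113)),'pin3':((322,245),(422,152)),'pin4':((400,216),(380,197)),
'a':((47,258),(593,70)),'b':((128,235),(567,102)),'c':((206,198),(548,143)),'d':((287,183),(500,180)),'t1':((508,93),(328,248)),'t2':((597,35),(262,367)),
'cam':((356,163),(470,250)),'mat1':((625,170),(250,370)),'mat2':((692,207),(210,462)),'mat3':((632,248),(107,445)),'mat4':((563,208),(178,360)),
'rimA':((425,187),(420,328)),'rimC':((752,178),(35,517)),'rimD':((595,290),(192,300))}
for k,(a,b) in P.items():
    x,e=tri(ray(d['scene'],a[0]/3.07+190,a[1]/3.07+140),ray(d['side'],b[0]/2.6+85,b[1]/2.6+130));print(k,np.round(x),round(e,1))
E
python3 p1.py
```

```text
19.0
pin0 [ 556. -405.  131.] 1.2
pin1 [ 557. -304.  131.] 1.6
pin2 [ 557. -215.  133.] 1.1
pin3 [ 551. -118.  133.] 3.0
pin4 [553. -21. 130.] 2.9
a [ 433. -368.  143.] 3.4
b [ 437. -281.  138.] 5.8
c [ 423. -182.  137.] 6.6
d [444. -93. 134.] 5.3
t1 [503. 154. 194.] 4.4
t2 [467. 313. 198.] 7.0
cam [432.   8. 113.] 1.1
mat1 [568. 249.  98.] 54.2
mat2 [594. 318.  35.] 86.1
mat3 [648. 281.  19.] 63.2
mat4 [609. 206.  79.] 67.6
rimA [455.  87.  63.] 6.0
rimC [641. 417.  61.] 7.4
rimD [695. 133.  61.] 0.7
```

```bash
cat > p2.py <<'E'
from h import *
import pickle
d=pickle.load(open('c0.pkl','rb'))
S=lambda a,z:np.round(onz(d['scene'],a[0]/3.07+190,a[1]/3.07+140,z)[:2])
print('camhead',[S(a,115) for a in((316,160),(383,150),(397,170),(325,185))])
P={'m1':((625,170),(210,462)),'m2':((692,207),(107,445)),'m3':((632,248),(178,360)),'m4':((563,208),(250,370))}
for k,(a,b) in P.items():
    x,e=tri(ray(d['scene'],a[0]/3.07+190,a[1]/3.07+140),ray(d['side'],b[0]/2.6+85,b[1]/2.6+130));print(k,np.round(x),round(e,1))
for n,t in dict(a=((35,265),(60,254)),b=((108,240),(149,231)),c=((187,202),(225,195)),d=((267,186),(307,182))).items(): print(n,[S(q,138) for q in t])
for n,t in dict(t1=((490,95),(527,90)),t2=((583,42),(608,31))).items(): print(n,[S(q,196) for q in t])
E
python3 p2.py
```

```text
camhead [array([407., -28.]), array([431.,  46.]), array([470.,  37.]), array([451., -45.])]
m1 [547. 309.  57.] 6.4
m2 [642. 326.  56.] 1.4
m3 [657. 215.  57.] 10.8
m4 [573. 199.  62.] 5.8
a [array([ 433., -380.]), array([ 431., -351.])]
b [array([ 436., -300.]), array([ 445., -258.])]
c [array([ 424., -201.]), array([ 434., -162.])]
d [array([ 445., -116.]), array([461., -76.])]
t1 [array([500., 135.]), array([514., 175.])]
t2 [array([470., 294.]), array([467., 334.])]
```

>>> drive_tool(rows="0 0 0 0 0 1 0;0 0 0 0 0 1 0;0 0 0.7 0.6 1 0 0;0 0 0.7 0.6 1 0 0;0 0 0.7 0.6 1 0 0;0 0 0.7 0.6 1 0 0;0 0 0.7 0.6 1 0 0;0 0 0.7 0.6 1 0 0;0 0 0.7 0.6 1 0 0;0 0 0.7 0.6 1 0 0;0 0 0.7 0.5 1 0 0;0 0 0.7 0 1 0 0;0 0 0.7 0 1 0 0;0 0 0 0 1 0 0;0 0 0 0 1 0 0;0 0 0 0 1 0 0;0 0 0 0 1 0 0;0 0 0 0 1 0 0;0 0 0 0 0 0 0")

```text
time: 2.05
tool_pos: [392.4, -110.5, 274.2]
tcp_rot: [-0.704, 0.061, -0.061, 0.705]
wrist_force: [-0.6, -1.6, 0.4]
width: 1.0
```

```bash
python3 - <<'E'
from h import *
import pickle
c=snap('wrist','w1.png');pickle.dump(c,open('w1.pkl','wb'))
print(-np.array(c['R']).T@c['t'])
for n,X in dict(cam=(435,5,115),m1=(547,309,57),m2=(642,326,57),m3=(657,215,57),m4=(573,199,60),pin4=(553,-21,130)).items(): print(n,np.round(proj(c,X,True)))
E
```

```text
[405.96444462 -29.65631919 435.17785743]
cam [304.  81.]
m1 [ 341. -123.]
m2 [ 402. -127.]
m3 [434. -70.]
m4 [381. -65.]
pin4 [426.  93.]
```

View pics/w1.png

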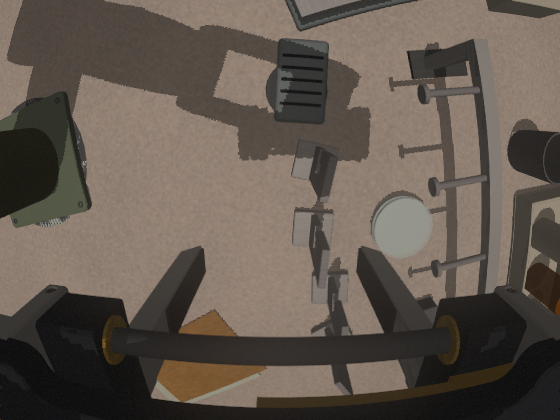

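```bash
python3 - <<'E'
from h import *
import pickle
c=pickle.load(open('w1.pkl','rb'))
q=[onz(c,*p,115,True)[:2] for p in((279,39),(328,40),(325,122),(275,121))]
print(np.round(q),np.round(np.mean(q,0),1))
for p in((q[1],q[0]),(q[2],q[3]),(q[0],q[3]),(q[1],q[2])):
  v=p[0]-p[1];print(np.degrees(np.arctan2(v[1],v[0])),np.hypot(*v))
print('foot rays z=0-10: left',onz(c,267,88,5,True))
for n,p in dict(h4=(424,93),b4=(479,90),h3=(434,186),b3=(485,180),h2=(437,269),b2=(487,261)).items(): print(n,np.round(onz(c,*p,130,True)[:2]))
E
```

```text
[[418.  51.]
 [465.  43.]
 [448. -38.]
 [400. -29.]] [433.1   6.8]
-9.679398454228519 47.750105559934035
-10.395906678294171 48.8395341941759
77.41751828006409 82.53620750616516
78.18642628226543 83.09866725064957
foot rays z=0-10: left [395.69668739  15.86203662   5.        ]
h4 [550. -21.]
b4 [618. -21.]
h3 [ 551. -116.]
b3 [ 618. -119.]
h2 [ 554. -213.]
b2 [ 625. -220.]
```

The picture shows the camera head centred at pixel (302,81), which casts to (433,7) with a yaw of about −11°. The tool is already close to that yaw, so I grasp now.

>>> drive_tool(rows="0 0 -0.2 0.42 0.9 0 0;0 0 0 0.4 0.95 0 0;0 0 0 0.4 0.95 0 0;0 0 0 0.4 0.95 0 0;0 0 0 0 0.95 -0.5 0;0 0 0 0 0 -1 0;0 0 0 0 0 -1 0;0 0 0 0 0 -1 0;0 0 0 0 0 -1 0;0 0 0 0 0 -0.7 0;0 0 0 0 0 0 0;0 0 0 0 0 0 0")

```text
time: 3.3
tool_pos: [433.6, 4.0, 144.5]
tcp_rot: [0.704, -0.071, 0.071, -0.703]
wrist_force: [0.8, -0.2, 1.1]
width: 0.997
```

```bash
python3 - <<'E'
from h import *
import pickle
c=snap('wrist','w2.png');pickle.dump(c,open('w2.pkl','wb'))
E
```

```text
(no output)
```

View pics/w2.png

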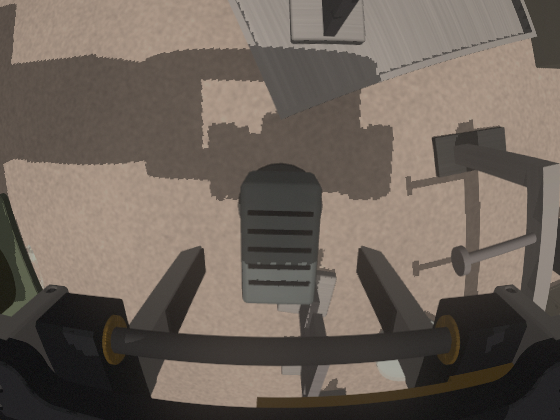

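The head lies centred between the fingers at (280,240), so I go down and close.

>>> drive_tool(rows="0 0 0 0 0.1 -1 0;0 0 0 0 0 -1 0;0 0 0 0 0 0 0.3;0 0 0 0 0 0 0.6;0 0 0 0 0 0 1;0 0 0 0 0 0 1;0 0 0 0 0 0 1;0 0 0 0 0 0 1;0 0 0 0 0 0 1;0 0 0 0 0 0 1;0 0 0 0 0 1 1;0 0 0 0 0 1 1;0 0 0 0 0 1 1;0 0 0 0 0 1 1;0 0 0 0 0 0.5 1;0 0 0 0 0 0 1;0 0 0 0 0 0 1;0 0 0 0 0 0 1;0 0 0 0 0 0 1")

```text
time: 5.25
tool_pos: [432.2, 7.5, 205.3]
tcp_rot: [-0.703, 0.072, -0.07, 0.704]
wrist_force: [0.1, -0.1, -4.1]
width: 0.536
```

```bash
python3 - <<'E'
from h import *
import pickle
o=get_obs();print(o['wrist_force'],o['width']*94,o['tool_pos'])
c=snap('wrist','w3.png');pickle.dump(c,open('w3.pkl','wb'))
E
```

```text
[ 0.14918894 -0.1460847  -4.0992337 ] 50.39406541871458 [432.17379691   7.49736388 205.28412217]
```

View pics/w3.png

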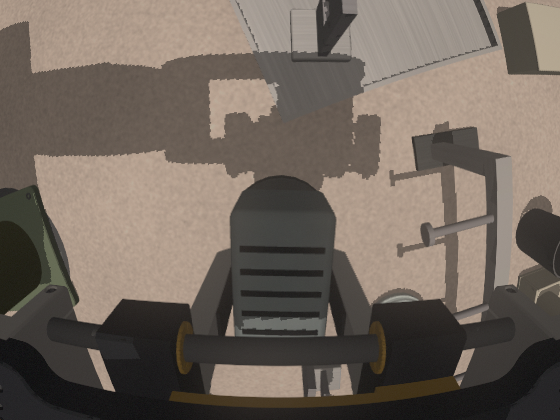

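>>> drive_tool(rows="0 0 0 0 0 1 1;0 0 0 0 0 1 1;0 0 0 0 0 1 1;0 0 0 0 0 1 1;0 0 0 1 0.9 0.2 1;0 0 0 1 0.9 0 1;0 0 0 1 0.9 0 1;0 0 0 1 0.9 0 1;0 0 0 1 0.9 0 1;0 0 0 0 0 0 1;0 0 0 0 0 0 1;0 0 0 0 0 0 1")

```text
time: 6.5
tool_pos: [557.5, 119.3, 311.2]
tcp_rot: [0.704, -0.072, 0.07, -0.703]
wrist_force: [-1.0, 0.9, -4.2]
width: 0.528
```

```bash
python3 - <<'E'
from h import *
import pickle
o=get_obs();print(o['wrist_force'],o['width']*94,o['tool_pos'])
c=snap('wrist','w4.png');pickle.dump(c,open('w4.pkl','wb'));print(proj(c,(606,262,57),True))
E
```

```text
[-0.98626446  0.88332579 -4.22194833] 49.66392224524874 [557.53080935 119.26839628 311.20180568]
(np.float64(296.7139441054309), np.float64(67.66975172146022))
```

View pics/w4.png

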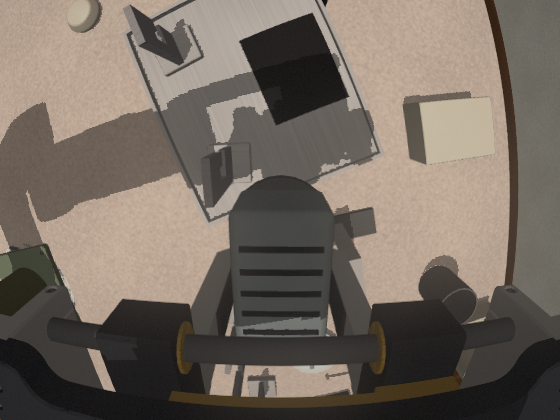

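```bash
python3 - <<'E'
from h import *
import pickle
c=pickle.load(open('w4.pkl','rb'))
d=pickle.load(open('c0.pkl','rb'))
q=[onz(c,*p,57,True)[:2] for p in((240,40),(310,13),(348,97),(277,124))]
print(np.round(q),np.round(np.mean(q,0),1))
sc=[(625,170),(692,207),(632,248),(563,208)]
for a,b in zip(((240,40),(310,13),(348,97),(277,124)),sc):
  x,e=tri(ray(c,*a,True),ray(d['scene'],b[0]/3.07+190,b[1]/3.07+140));print(np.round(x),round(e,1))
for a,b in (((209,221),(425,187)),((381,153),(595,290)),((126,36),(588,97))):
  x,e=tri(ray(c,*a,True),ray(d['scene'],b[0]/3.07+190,b[1]/3.07+140));print('rim',np.round(x),round(e,1))
E
```

```text
[[544. 313.]
 [638. 332.]
 [663. 214.]
 [567. 196.]] [602.9 263.7]
[544. 316.  52.] 2.1
[638. 333.  52.] 1.4
[663. 214.  60.] 2.3
[569. 197.  61.] 3.4
rim [453.  90.  61.] 3.2
rim [694. 135.  59.] 0.4
rim [399. 375.  55.] 19.4
```

The mat centre is at pixel (294,69), which casts to (604,263) at z ≈ 57. I move over it and down to about 10 mm above.

>>> drive_tool(rows="0 0 0 0.36 1 0 1;0 0 0 0.3 1 0 1;0 0 0 0.3 1 0 1;0 0 0 0.3 1 0 1;0 0 0 0.3 1 0 1;0 0 0 0.3 0.75 0 1;0 0 0 0 0 -1 1;0 0 0 0 0 -1 1;0 0 0 0 0 -1 1;0 0 0 0 0 -1 1;0 0 0 0 0 -1 1;0 0 0 0 0 -0.5 1;0 0 0 0 0 -0.2 1;0 0 0 0 0 0 1;0 0 0 0 0 0 1;0 0 0 0 0 0 1")

```text
time: 8.15
tool_pos: [606.0, 263.9, 171.5]
tcp_rot: [-0.703, 0.07, -0.072, 0.704]
wrist_force: [0.2, 0.6, -4.8]
width: 0.53
```

>>> drive_tool(rows="0 0 0 0 0 -0.2 1;0 0 0 0 0 -0.2 1;0 0 0 0 0 -0.2 1;0 0 0 0 0 0 1;0 0 0 0 0 0 1;0 0 0 0 0 0 1")

```text
time: 8.75
tool_pos: [604.8, 263.6, 154.4]
tcp_rot: [-0.704, 0.071, -0.071, 0.704]
wrist_force: [0.7, -0.4, -4.8]
width: 0.53
```

>>> drive_tool(rows="0 0 0 0 0 -0.2 1;0 0 0 0 0 0 1;0 0 0 0 0 0 1;0 0 0 0 0 0 1")

```text
time: 9.15
tool_pos: [605.1, 263.6, 149.8]
tcp_rot: [-0.703, 0.071, -0.071, 0.704]
wrist_force: [-0.4, 0.2, -2.5]
width: 0.532
```

>>> drive_tool(rows="0 0 0 0 0 -0.2 1;0 0 0 0 0 0 1;0 0 0 0 0 0 1;0 0 0 0 0 0 1")

```text
time: 9.55
tool_pos: [605.1, 263.6, 144.7]
tcp_rot: [-0.703, 0.071, -0.071, 0.704]
wrist_force: [0.5, -0.3, 0.0]
width: 0.526
```

>>> drive_tool(rows="0 0 0 0 0 -0.2 1;0 0 0 0 0 0 1;0 0 0 0 0 0 1;0 0 0 0 0 0 1")

```text
time: 9.95
tool_pos: [605.1, 263.6, 139.7]
tcp_rot: [-0.703, 0.071, -0.071, 0.704]
wrist_force: [-0.1, -0.5, 2.6]
width: 0.527
```

>>> drive_tool(rows="0 0 0 0 0 0.2 1;0 0 0 0 0 0 1;0 0 0 0 0 0 0.8;0 0 0 0 0 0 0.5;0 0 0 0 0 0 0.3;0 0 0 0 0 0 0;0 0 0 0 0 0 0;0 0 0 0 0 0 0;0 0 0 0 0 0 0;0 0 0 0 0 0 0;0 0 0 0 0 1 0;0 0 0 0 0 1 0;0 0 0 0 0 1 0;0 0 0 0 0 1 0;0 0 0 0 0 1 0;0 0 0 0 0 1 0;0 0 0 0 0 0 0;0 0 0 0 0 0 0;0 0 0 0 0 0 0")

```text
time: 11.85
tool_pos: [603.9, 263.3, 292.1]
tcp_rot: [0.704, -0.072, 0.07, -0.703]
wrist_force: [-0.4, 0.3, 0.6]
width: 0.999
```

```bash
python3 - <<'E'
from h import *
import pickle
c=snap('wrist','w5.png');pickle.dump(c,open('w5.pkl','wb'))
s=snap('scene','s5.png');pickle.dump(s,open('s5.pkl','wb'));e=snap('side','sd5.png');pickle.dump(e,open('sd5.pkl','wb'))
a=cv2.resize(s['pixels'][130:320,190:450],None,fx=2,fy=2,interpolation=cv2.INTER_CUBIC)
p=cv2.resize(s['pixels'][180:230,400:460],None,fx=4.6,fy=4.6,interpolation=cv2.INTER_CUBIC)
o=np.zeros((420,800,3),np.uint8);o[:380,:520]=a;o[:p.shape[0],522:522+p.shape[1]]=p
cv2.imwrite('pics/m5.png',o[:,:,::-1])
E
```

```text
(no output)
```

View pics/m5.png

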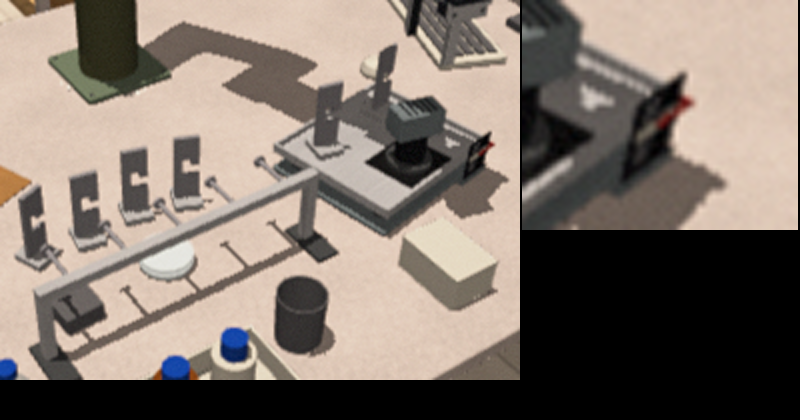

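The camera stands on the mat and the red pointer sits near the top edge of the white band. That fits about 26 mm from force and height. A third weight should bring it to about 34 mm. Next I look at the bench weights from above.

>>> drive_tool(rows="0 0 0 0 0 1 0;0 0 0.2 -0.6 -1 0.4 0;0 0 0.2 -0.6 -1 0 0;0 0 0.2 -0.6 -1 0 0;0 0 0.2 -0.6 -1 0 0;0 0 0.2 -0.6 -1 0 0;0 0 0.2 -0.6 -1 0 0;0 0 0.2 -0.6 -1 0 0;0 0 0.2 -0.6 -1 0 0;0 0 0 -0.6 -1 0 0;0 0 0 -0.5 -1 0 0;0 0 0 -0.5 -1 0 0;0 0 0 -0.5 -1 0 0;0 0 0 0 -1 0 0;0 0 0 0 -1 0 0;0 0 0 0 -1 0 0;0 0 0 0 -1 0 0;0 0 0 0 -1 0 0;0 0 0 0 -1 0 0;0 0 0 0 -1 0 0")

```text
time: 14.0
tool_pos: [431.9, -212.3, 328.6]
tcp_rot: [-0.707, 0.004, -0.003, 0.707]
wrist_force: [1.3, 0.5, -0.7]
width: 1.002
```

>>> drive_tool(rows="0 0 0 0 -1 0 0;0 0 0 0 -1 0 0;0 0 0 0 -1 0 0;0 0 0 0 -1 0 0;0 0 0 0 0 0 0;0 0 0 0 0 0 0;0 0 0 0 0 0 0")

```text
time: 14.7
tool_pos: [432.2, -310.5, 329.0]
tcp_rot: [-0.707, 0.003, -0.003, 0.707]
wrist_force: [-0.2, 0.6, 0.1]
width: 1.0
```

```bash
python3 - <<'E'
from h import *
import pickle
o=get_obs();print(o['tool_pos'],o['tcp_rot'])
c=snap('wrist','w6.png');pickle.dump(c,open('w6.pkl','wb'))
cv2.imwrite('pics/w6b.png',cv2.resize(c['pixels'][:,:,::-1][0:330,150:550],None,fx=1.8,fy=1.8,interpolation=cv2.INTER_CUBIC))
E
```

```text
[ 432.23386347 -310.50723566  329.03315401] [-0.70671388  0.003146   -0.00279137  0.70748696]
```

View pics/w6b.png

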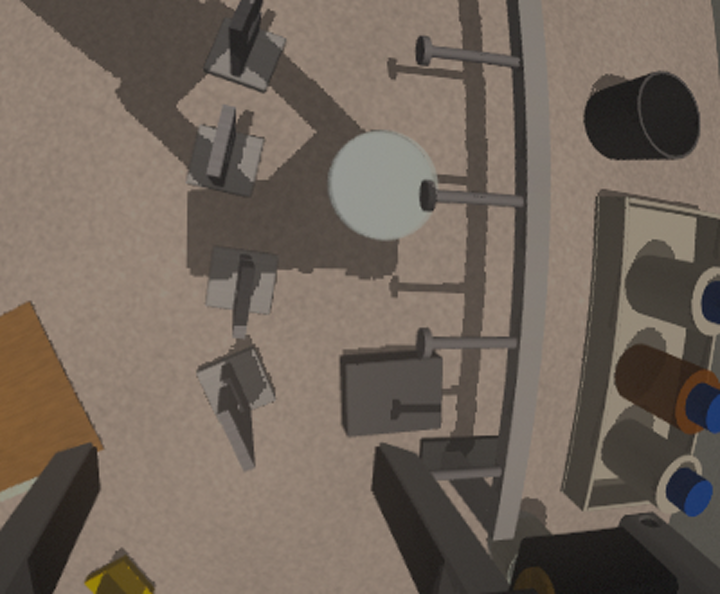

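The picture shows the four bench feet near crop pixels (245,55), (226,160), (241,280) and (236,380). Pins 4 to 0 lie to their right. Each foot has its own yaw.

```bash
python3 - <<'E'
from h import *
import pickle
c=pickle.load(open('w6.pkl','rb'));d=pickle.load(open('s5.pkl','rb'))
f=lambda p,z:onz(c,p[0]/1.8+150,p[1]/1.8,z,True)[:2]
# TL,TR,BR,BL
W=dict(d=(None,(287,38),(265,91),(204,68)),c=((202,122),(265,137),(249,197),(187,180)),b=((214,246),(277,256),(270,314),(205,306)),a=((197,378),(256,346),(275,400),None))
for n,q in W.items():
    q=[None if p is None else f(p,14) for p in q]
    ctr=np.mean([q[1],q[3]],0) if q[1] is not None and q[3] is not None else np.mean([q[0],q[2]],0)
    out=[]
    for i,j,o in((0,1,0),(3,2,0),(3,0,90),(2,1,90)):
        if q[i] is not None and q[j] is not None:
            v=q[j]-q[i];out.append((round(np.degrees(np.arctan2(v[1],v[0]))-o,1),round(np.hypot(*v),1)))
    print(n,np.round(ctr,1),out)
for n,a,b in(('1',(427,343),(516,343)),('2',(430,196),(523,202)),('3',(424,50),(518,62))):
    print('pin',n,np.round(f(a,130)),np.round(f(b,130)))
for n,a,b in (('1',(427,343),(163,314)),('2',(430,196),(243,280)),('3',(424,50),(322,245))):
    x,e=tri(ray(c,a[0]/1.8+150,a[1]/1.8,True),ray(d,b[0]/3.07+190,b[1]/3.07+140));print(np.round(x),round(e,1))
E
```

```text
d [441.4 -91.1] [(np.float64(-22.5), np.float64(52.7)), (np.float64(-21.4), np.float64(50.1))]
c [ 425.  -180.4] [(np.float64(-14.4), np.float64(51.8)), (np.float64(-16.4), np.float64(51.6)), (np.float64(-14.6), np.float64(49.2)), (np.float64(-14.9), np.float64(51.0))]
b [ 436.2 -280.8] [(np.float64(-9.4), np.float64(51.6)), (np.float64(-7.5), np.float64(53.9)), (np.float64(-9.3), np.float64(49.9)), (np.float64(-6.6), np.float64(48.2))]
a [ 431.8 -372.7] [(np.float64(28.7), np.float64(56.9)), (np.float64(19.1), np.float64(50.1))]
pin 1 [ 557. -307.] [ 623. -306.]
pin 2 [ 554. -212.] [ 621. -211.]
pin 3 [ 552. -116.] [ 619. -115.]
[ 557. -305.  131.] 3.3
[ 554. -212.  130.] 0.1
[ 551. -116.  131.] 0.1
```

>>> drive_tool(rows="0 0 -0.4 0.36 1 0 0;0 0 -0.4 0 1 0 0;0 0 -0.4 0 1 0 0;0 0 -0.4 0 1 0 0;0 0 -0.4 0 1 0 0;0 0 -0.4 0 1 0 0;0 0 -0.4 0 1 0 0;0 0 -0.4 0 1 0 0;0 0 0 0 0.78 0 0;0 0 0 0 0 -1 0;0 0 0 0 0 -1 0;0 0 0 0 0 -1 0;0 0 0 0 0 -1 0;0 0 0 0 0 -1 0;0 0 0 0 0 -1 0;0 0 0 0 0 0 0;0 0 0 0 0 0 0;0 0 0 0 0 0 0")

```text
time: 16.55
tool_pos: [442.4, -92.1, 181.2]
tcp_rot: [0.694, -0.137, 0.139, -0.693]
wrist_force: [0.1, -0.2, 0.4]
width: 1.001
```

```bash
python3 - <<'E'
from h import *
import pickle
from scipy.spatial.transform import Rotation as Ro
o=get_obs();print(o['tool_pos'],Ro.from_quat(o['tcp_rot']).as_matrix().round(3).tolist())
c=snap('wrist','w7.png');pickle.dump(c,open('w7.pkl','wb'))
E
```

```text
[442.41063589 -92.06990321 181.20816473] [[0.924, 0.003, 0.382], [-0.382, -0.001, 0.924], [0.003, -1.0, 0.0]]
```

View pics/w7.png

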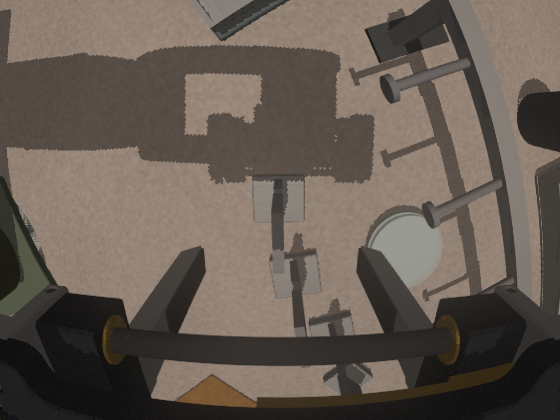

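The neck is centred at column 278 and square to the jaws. I descend, grip and lift.

>>> drive_tool(rows="0 0 0 0 0 -1 0;0 0 0 0 0 -1 0;0 0 0 0 0 -0.3 0.3;0 0 0 0 0 0 0.6;0 0 0 0 0 0 1;0 0 0 0 0 0 1;0 0 0 0 0 0 1;0 0 0 0 0 0 1;0 0 0 0 0 0 1;0 0 0 0 0 0 1;0 0 0 0 0 0 1;0 0 0 0 0 0 1;0 0 0 0 0 0.4 1;0 0 0 0 0 1 1;0 0 0 0 0 1 1;0 0 0 0 0 1 1;0 0 0 0 0 1 1;0 0 0 0 0 1 1;0 0 0 0 0 1 1;0 0 0 0 0 1 1")

```text
time: 18.6
tool_pos: [440.5, -91.6, 307.6]
tcp_rot: [-0.693, 0.139, -0.137, 0.694]
wrist_force: [0.5, 0.9, -3.8]
width: 0.083
```

```bash
python3 - <<'E'
from h import *
import pickle
o=get_obs();print(o['tool_pos'],o['wrist_force'],o['width']*94)
c=pickle.load(open('w4.pkl','rb'));d=pickle.load(open('s5.pkl','rb'))
# t1/t2 feet from w4 (visible corners), plane z=71
f=lambda p,z:np.round(onz(c,*p,z,True)[:2])
print('t2 foot right corners',f((190,28),71),f((203,55),71),f((170,75),71))
print('t1 foot',f((214,145),71),f((250,142),71),f((251,178),71),f((205,205),71))
E
```

```text
[440.50248107 -91.59250742 307.58915487] [ 0.50233543  0.9326483  -3.7948574 ] 7.844940305425584
t2 foot right corners [486. 343.] [496. 302.] [449. 289.]
t1 foot [486. 187.] [531. 181.] [522. 136.] [455. 114.]
```

>>> drive_tool(rows="0 0 0 0 0 1 1;0 0 0.4 0.1 1 0.5 1;0 0 0.4 0.2 1 0 1;0 0 0.4 0.2 1 0 1;0 0 0.4 0.2 1 0 1;0 0 0.4 0.2 1 0 1;0 0 0.4 0.2 1 0 1;0 0 0.4 0.2 1 0 1;0 0 0.4 0.2 1 0 1;0 0 0.4 0.2 1 0 1;0 0 0.4 0 1 0 1;0 0 0.4 0 1 0 1;0 0 0.4 0 1 0 1;0 0 0 0 1 0 1;0 0 0 0 0.26 0 1;0 0 0 0 0 0 1;0 0 0 0 0 0 1;0 0 0 0 0 0 1")

```text
time: 20.4
tool_pos: [483.8, 238.4, 344.4]
tcp_rot: [0.704, 0.064, -0.064, -0.704]
wrist_force: [0.3, -0.4, -4.2]
width: 0.081
```

```bash
python3 - <<'E'
from h import *
import pickle
o=get_obs();print(o['tool_pos'],o['wrist_force'],o['width']*94)
c=snap('wrist','w8.png');pickle.dump(c,open('w8.pkl','wb'))
E
```

```text
[483.82490434 238.43356626 344.4024718 ] [ 0.3006408  -0.42898016 -4.20870467] 7.600018722761665
```

View pics/w8.png

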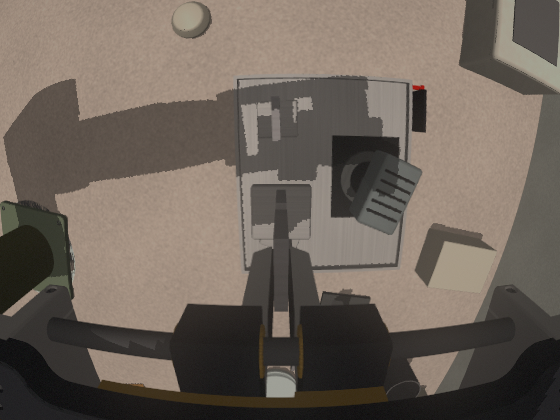

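The camera's foot is on the mat around (365,180) and the tray gap is clear under the held weight. Down I go.

>>> drive_tool(rows="0 0 0 0 0.05 -1 1;0 0 0 0 0 -1 1;0 0 0 0 0 -1 1;0 0 0 0 0 -1 1;0 0 0 0 0 -1 1;0 0 0 0 0 -1 1;0 0 0 0 0 -0.5 1;0 0 0 0 0 -0.2 1;0 0 0 0 0 -0.1 1;0 0 0 0 0 -0.1 1;0 0 0 0 0 0 1;0 0 0 0 0 0 1;0 0 0 0 0 0 1")

```text
time: 21.75
tool_pos: [484.4, 240.8, 172.8]
tcp_rot: [0.704, 0.065, -0.064, -0.704]
wrist_force: [-2.5, -2.4, -0.3]
width: 0.082
```

>>> drive_tool(rows="0 0 0 0 0 -0.16 1;0 0 0 0 0 -0.08 1;0 0 0 0 0 0 1;0 0 0 0 0 0 1;0 0 0 0 0 0 1")

```text
time: 22.25
tool_pos: [484.3, 240.9, 166.3]
tcp_rot: [-0.704, -0.065, 0.064, 0.704]
wrist_force: [-1.0, -2.3, 3.3]
width: 0.082
```

```bash
cat > look.py <<'E'
from h import *
import pickle,sys
n=sys.argv[1];b=[int(x) for x in sys.argv[2:]]  # scene box, side box
s=snap('scene');e=snap('side');pickle.dump((s,e),open(n+'.pkl','wb'))
o=np.zeros((500,800,3),np.uint8);x=0
for im,q in((s,b[:4]),(e,b[4:])):
    a=im['pixels'][q[1]:q[3],q[0]:q[2]];k=min(400/a.shape[1],500/a.shape[0]);a=cv2.resize(a,None,fx=k,fy=k,interpolation=cv2.INTER_CUBIC)
    print('scale',k);o[:a.shape[0],x:x+a.shape[1]]=a[:, :400];x=400
cv2.imwrite('pics/'+n+'.png',o[:,:,::-1])
E
python3 look.py L1 330 130 440 250 100 190 250 360
```

```text
scale 3.6363636363636362
scale 2.6666666666666665
```

View pics/L1.png

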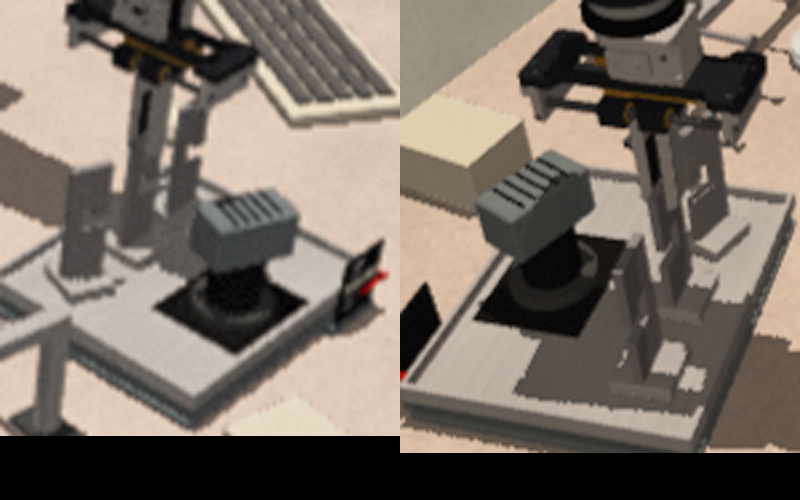

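The weight stands clear between the other two, and the pointer is now low in the band. I release.

>>> drive_tool(rows="0 0 0 0 0 0.2 1;0 0 0 0 0 0 1;0 0 0 0 0 0 0.9;0 0 0 0 0 0 0.8;0 0 0 0 0 0 0.6;0 0 0 0 0 0 0.5;0 0 0 0 0 0 0.5;0 0 0 0 0 0 0.5;0 0 0 0 0 0 0.5;0 0 0 0 0 1 0.5;0 0 0 0 0 1 0.5;0 0 0 0 0 1 0.3;0 0 0 0 0 1 0;0 0 0 0 0 1 0;0 0 0 0 0 1 0;0 0 0 0 0 0.5 0;0 0 0 0 0 0 0;0 0 0 0 0 0 0;0 0 0 0 0 0 0;0 0 0 0 0 0 0")

```text
time: 24.35
tool_pos: [483.1, 240.5, 331.7]
tcp_rot: [0.704, 0.064, -0.066, -0.704]
wrist_force: [-0.1, 0.4, -0.1]
width: 1.001
```

```bash
python3 look.py L2 410 180 450 230 170 100 350 300
python3 - <<'E'
from h import *
import pickle
d0=pickle.load(open('c0.pkl','rb'));s5=pickle.load(open('s5.pkl','rb'));L1=pickle.load(open('L1.pkl','rb'));L2=pickle.load(open('L2.pkl','rb'))
for n,c in(('0',d0['scene']),('cam',s5),('press',L1[0]),('3w',L2[0])):
    p=c['pixels'].astype(float)[180:230,410:450];m=np.clip(p[...,0]-1.5*np.maximum(p[...,1],p[...,2]),0,None)
    yy,xx=np.mgrid[180:230,410:450];print(n,m.sum().round(),((yy*m).sum()/m.sum()).round(2),((xx*m).sum()/m.sum()).round(2))
print(get_obs()['tool_pos'])
# mm per px vertical near pointer
a=np.array(proj(s5,(670,290,60)));b=np.array(proj(s5,(670,290,50)));print(b-a)
g=s5['pixels'][190:216,418:442].max(2);print(L2[0]['pixels'][190:216,418:442].min(2))
E
```

```text
scale 10.0
scale 2.2222222222222223
0 1846.0 201.34 433.1
cam 600.0 204.03 432.41
press 1340.0 207.55 431.77
3w 1317.0 205.7 432.36
[483.34717706 240.63490601 332.24723458]
[-0.48428354  2.29757843]
[[181 176 178 182 178 180 180 178 181 180 177 178 179 179 180 181 179 180
  181 184 184 183 179 180]
 [179 180 180 181 184 178 181 180 178 179 178 182 182 179 181 178 178 179
  178 182 180 180 180 179]
 [180 179 180 179 184 178 179 177 180 180 179 181 182 178 177 179 174 178
  177 178 181 179 180 180]
 [158 170 179 179 183 183 181 180 179 176 179 177 178 183 177 181 181 180
  178 176 179 180 179 179]
 [105 140 158 174 180 183 182 184 178 177 178 181 183 183 180 180 181 177
  181 177 179 179 176 177]
 [ 93  97 111 134 156 173 182 180 180 178 177 179 185 183 180 174 147 147
  181 181 178 176 175 176]
 [126 107  93  87 106 134 161 176 179 178 180 181 183 179 162 133  74  98
  180 182 177 178 177 176]
 [164 147 123  91  93  90 113 134 161 171 179 182 175 148  99  48  39 117
  182 186 178 181 180 176]
 [179 176 162 139 120  94  92  91 115 137 156 172 143  78  29  12  53 141
  184 184 182 180 1
[... 1025 characters left out ...]
81 162 144 112  63  41  84  80  67  33  15   3  24  96 188 190 189
  188 189 188 188 187 187]
 [178 156 115  86  78  44  33  73  50  34  17  10   6  41 121 184 193 186
  185 191 188 188 187 184]
 [150 113  88  81  69  28  25  42  35  26  13   9   4  48 123 162 186 186
  189 188 188 188 184 186]
 [104  86  80  76  57  11  20  41  39  18   8   9   2  32  96 153 185 185
  188 186 187 187 182 184]
 [ 83  82  75  61  44  17  21  41  38  13   2  13  28  50  89 150 183 187
  187 188 188 185 186 183]
 [ 75  68  64  57  30  13  28  38  25  16  28  40  52  62  71 106 151 151
  160 184 189 184 181 181]
 [ 64  59  59  52  23  16  28  26  14  26  46  58  66  76  78  83  94  93
  114 185 187 184 182 184]]
```

View pics/L2.png

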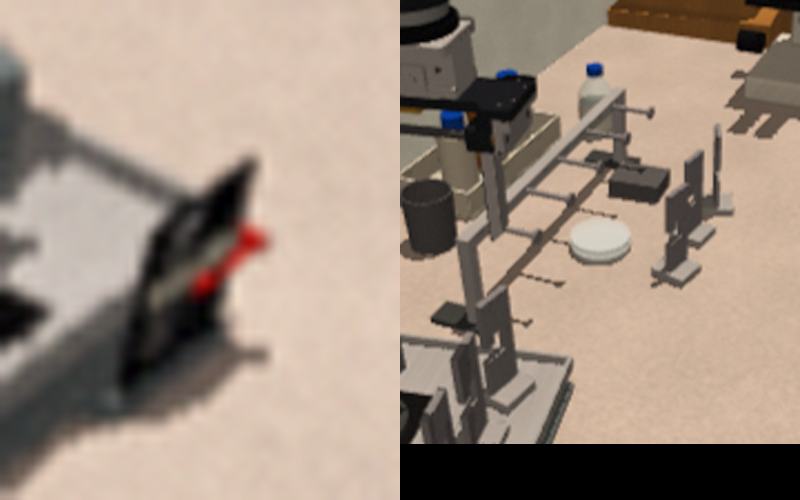

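The pointer overlaps the band's lower half, but this view doesn't give the depth to better than a few millimetres. I'll measure the tray's sink by sub-pixel tracking once the arm's shadow is away, so I go on to the next weight, c.

>>> drive_tool(rows="0 0 -0.4 -0.2 -1 0 0;0 0 -0.4 -0.2 -1 0 0;0 0 -0.4 -0.2 -1 0 0;0 0 -0.4 -0.2 -1 0 0;0 0 -0.4 -0.2 -1 0 0;0 0 -0.4 -0.2 -1 0 0;0 0 -0.4 -0.2 -1 0 0;0 0 -0.4 -0.2 -1 0 0;0 0 -0.4 -0.2 -1 0 0;0 0 -0.1 -0.2 -1 0 0;0 0 0 -0.2 -1 0 0;0 0 0 -0.13 -1 0 0;0 0 0 0 -1 0 0;0 0 0 0 -1 0 0;0 0 0 0 -1 0 0;0 0 0 0 -1 0 0;0 0 0 0 -0.84 0 0;0 0 0 0 0 -1 0;0 0 0 0 0 -1 0;0 0 0 0 0 -1 0")

```text
time: 26.45
tool_pos: [425.4, -180.5, 257.4]
tcp_rot: [0.701, -0.092, 0.092, -0.701]
wrist_force: [0.7, 0.6, -0.4]
width: 1.004
```

>>> drive_tool(rows="0 0 0 0 0 -1 0;0 0 0 0 0 -1 0;0 0 0 0 0 -1 0;0 0 0 0 0 0 0;0 0 0 0 0 0 0;0 0 0 0 0 0 0")

```text
time: 27.05
tool_pos: [426.5, -180.9, 185.0]
tcp_rot: [0.702, -0.091, 0.093, -0.701]
wrist_force: [0.9, -0.5, 0.3]
width: 1.002
```

```bash
python3 - <<'E'
from h import *
import pickle
s=snap('scene','s9.png');e=snap('side','sd9.png');w=snap('wrist','w9.png');pickle.dump((s,e,w),open('9.pkl','wb'))
d0=pickle.load(open('c0.pkl','rb'))
print(get_obs()['tool_pos'],get_obs()['tcp_rot'])
for n,A,B in(('scene',d0['scene'],s),('side',d0['side'],e)):
    a=cv2.cvtColor(A['pixels'],cv2.COLOR_RGB2GRAY);b=cv2.cvtColor(B['pixels'],cv2.COLOR_RGB2GRAY)
    pts=[(393.6,207.4),(415.4,207.4),(395.9,220.8),(373.4,207.8),(328,201),(435,198),(384,234)] if n=='scene' else [(153.5,268.5),(181,272),(166,307.7),(126,301),(159,245),(246.5,256),(209,349),(98.5,329)]
    p=np.float32(pts)[:,None];q,st,er=cv2.calcOpticalFlowPyrLK(a,b,p,None,winSize=(9,9),maxLevel=2)
    u=np.array(proj(A,(600,250,50)))-np.array(proj(A,(600,250,60)))
    print(n,u)
    for P,Q,t,r in zip(pts,q[:,0],st,er): 
        D=Q-np.array(P);print(P,D.round(2),t,r.round(1),'mm',round(float(D@u/(u@u)*10),1))
for n,c in(('0',d0['scene']),('now',s)):
    p=c['pixels'].astype(float)[180:230,410:450];m=np.clip(p[...,0]-1.5*np.maximum(p[...,1],p[...,2]),0,None)
    yy,xx=np.mgrid[180:230,410:450];print(n,m.sum().round(),((yy*m).sum()/m.sum()).round(2),((xx*m).sum()/m.sum()).round(2))
E
```

```text
[ 426.45632935 -180.8274225   184.97022242] [ 0.70156263 -0.09106524  0.09295892 -0.70062518]
scene [-0.39356355  2.28119492]
(393.6, 207.4) [-30.22  44.22] [1] [181.5] mm 210.4
(415.4, 207.4) [-0.74  4.1 ] [1] [9.2] mm 18.0
(395.9, 220.8) [-0.78  4.25] [1] [6.1] mm 18.6
(373.4, 207.8) [-0.78  4.15] [1] [7.4] mm 18.3
(328, 201) [-11.7   30.73] [1] [45.7] mm 139.4
(435, 198) [-0.63  0.59] [1] [20.4] mm 3.0
(384, 234) [-0.76  4.1 ] [1] [7.5] mm 18.0
side [0.72257244 2.99731747]
(153.5, 268.5) [11.24  5.98] [1] [38.6] mm 27.4
(181, 272) [1.98 5.71] [1] [11.8] mm 19.5
(166, 307.7) [1.22 5.36] [1] [14.] mm 17.8
(126, 301) [1.85 5.3 ] [1] [12.1] mm 18.1
(159, 245) [ 2.65 10.25] [1] [55.5] mm 34.3
(246.5, 256) [28.75  0.55] [1] [25.1] mm 23.6
(209, 349) [0.34 6.21] [1] [15.1] mm 19.8
(98.5, 329) [2.43 5.96] [1] [19.1] mm 20.6
0 1846.0 201.34 433.1
now 1282.0 205.69 432.4
```

Three unshaded mat and rim points agree on 18.2 mm of extra sink, which makes the pan 34.2 mm with three weights, inside 26–36. Two weights would give about 26.2, right on the edge, so three stay. Now I grip weight c.

>>> drive_tool(rows="0 0 0 -0.06 0 -1 0;0 0 0 0 0 -1 0;0 0 0 0 0 -0.45 0.3;0 0 0 0 0 0 0.6;0 0 0 0 0 0 1;0 0 0 0 0 0 1;0 0 0 0 0 0 1;0 0 0 0 0 0 1;0 0 0 0 0 0 1;0 0 0 0 0 0 1;0 0 0 0 0 0 1;0 0 0 0 0 0 1;0 0 0 0 0 0 1")

```text
time: 28.5
tool_pos: [424.0, -180.2, 122.1]
tcp_rot: [-0.701, 0.092, -0.092, 0.701]
wrist_force: [0.1, 0.7, 0.5]
width: 0.105
```

>>> drive_tool(rows="0 0 0 0 0 0.5 1;0 0 0 0 0 1 1;0 0 0 0 0 1 1;0 0 0 0 0 1 1;0 0 0 0 0 1 1;0 0 0 0 0 1 1;0 0 0 0 0 1 1;0 0 0 0 0 0 1;0 0 0 0 0 0 1")

```text
time: 29.4
tool_pos: [423.8, -180.0, 284.4]
tcp_rot: [-0.701, 0.092, -0.092, 0.701]
wrist_force: [0.1, 0.2, -3.9]
width: 0.085
```

>>> drive_tool(rows="0 0 0.4 1 0.1 0 1;0 0 0.4 1 0.1 0 1;0 0 0.4 1 0.1 0 1;0 0 0.4 1 0.1 0 1;0 0 0.4 1 0.1 0 1;0 0 0.37 1 0.08 0 1;0 0 0 0.29 0 0 1;0 0 0 0 0 -1 1;0 0 0 0 0 -1 1;0 0 0 0 0 -1 1;0 0 0 0 0 -0.6 1;0 0 0 0 0 -0.4 1;0 0 0 0 0 -0.14 1;0 0 0 0 0 0 1;0 0 0 0 0 0 1;0 0 0 0 0 0 1;0 0 0 0 0 0 1")

```text
time: 31.1
tool_pos: [581.9, -166.0, 182.3]
tcp_rot: [0.707, 0.009, -0.008, -0.707]
wrist_force: [-0.9, 0.3, -3.7]
width: 0.085
```

```bash
python3 - <<'E'
from h import *
import pickle
o=get_obs();print(o['tool_pos'],o['tcp_rot'],o['wrist_force'])
w=snap('wrist');s=snap('scene');e=snap('side');pickle.dump((s,e,w),open('10.pkl','wb'))
o=np.zeros((420,800,3),np.uint8)
a=cv2.resize(s['pixels'][170:290,200:360],(400,300),interpolation=cv2.INTER_CUBIC);o[:300,:400]=a
b=w['pixels'][60:360,140:440];o[:400,400:]=cv2.resize(b,(400,400),interpolation=cv2.INTER_CUBIC)
cv2.imwrite('pics/m10.png',o[:,:,::-1])
E
```

```text
[ 581.88931646 -165.97933006  182.306394  ] [ 0.70735773  0.00890126 -0.0076493  -0.7067583 ] [-0.90000047  0.26301702 -3.6775407 ]
```

View pics/m10.png

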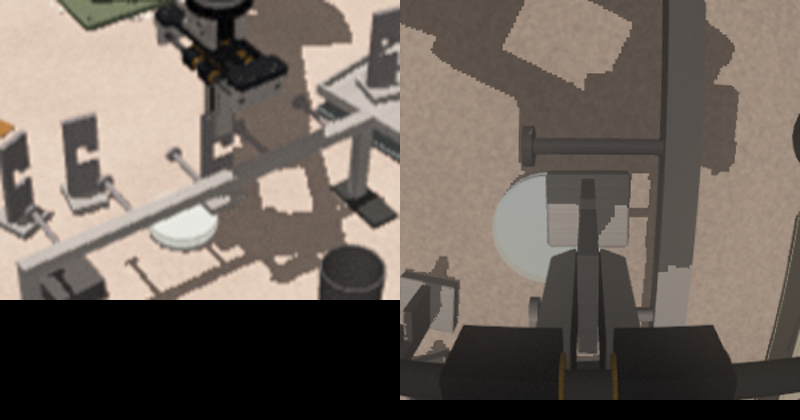

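```bash
python3 - <<'E'
from h import *
import pickle
s,e,w=pickle.load(open('10.pkl','rb'))
f=lambda u,v,z:onz(w,140+(u-400)*.75,60+v*.75,z,True).round(1)
print('pin',f(540,147,130),f(590,147,130),f(655,147,130),'head',f(528,147,130))
print('foot far L/R',f(547,172,74.3),f(630,172,74.3),'near',f(547,247,74.3),f(628,247,74.3))
E
```

```text
pin [ 556.4 -117.4  130. ] [ 581.3 -116.9  130. ] [ 613.9 -115.8  130. ] head [ 550.4 -117.4  130. ]
foot far L/R [ 555.1 -142.2   74.3] [ 607.8 -140.9   74.3] near [ 554.9 -193.5   74.3] [ 609.2 -192.2   74.3]
```

Pin 3 shows at wrist pixel (282,170), so y ≈ −117. The held foot is centred at y ≈ −167, so I slide 50 mm along +y.

>>> drive_tool(rows="0 0 0 0 0.5 0.02 1;0 0 0 0 0.5 0 1;0 0 0 0 0.4 0 1;0 0 0 0 0.3 0 1;0 0 0 0 0.2 0 1;0 0 0 0 0.1 0 1;0 0 0 0 0 0 1;0 0 0 0 0 0 1;0 0 0 0 0 0 1")

```text
time: 32.15
tool_pos: [581.3, -116.2, 181.7]
tcp_rot: [0.707, 0.008, -0.008, -0.707]
wrist_force: [0.1, 0.1, -3.4]
width: 0.08
```

>>> drive_tool(rows="0 0 0 0 0 -0.2 1;0 0 0 0 0 -0.2 1;0 0 0 0 0 0 1;0 0 0 0 0 0 1;0 0 0 0 0 0 1")

```text
time: 32.65
tool_pos: [581.4, -115.8, 171.7]
tcp_rot: [0.707, 0.008, -0.008, -0.707]
wrist_force: [-0.5, -0.1, -2.9]
width: 0.082
```

>>> drive_tool(rows="0 0 0 0 0 -0.16 1;0 0 0 0 0 0 1;0 0 0 0 0 0 1;0 0 0 0 0 0 1")

```text
time: 33.05
tool_pos: [581.3, -115.7, 167.7]
tcp_rot: [0.707, 0.008, -0.008, -0.707]
wrist_force: [0.1, 0.2, -3.8]
width: 0.078
```

>>> drive_tool(rows="0 0 0 0 0 -0.08 1;0 0 0 0 0 0 1;0 0 0 0 0 0 1;0 0 0 0 0 0 1")

```text
time: 33.45
tool_pos: [581.3, -115.7, 165.7]
tcp_rot: [0.707, 0.008, -0.008, -0.707]
wrist_force: [-0.2, 0.1, -3.2]
width: 0.084
```

>>> drive_tool(rows="0 0 0 0 0 -0.06 1;0 0 0 0 0 0 1;0 0 0 0 0 0 1;0 0 0 0 0 0 1")

```text
time: 33.85
tool_pos: [581.3, -115.7, 164.2]
tcp_rot: [0.707, 0.008, -0.008, -0.707]
wrist_force: [1.0, 0.2, -3.3]
width: 0.083
```

>>> drive_tool(rows="0 0 0 0 0 -0.04 1;0 0 0 0 0 0 1;0 0 0 0 0 0 1;0 0 0 0 0 0 1")

```text
time: 34.25
tool_pos: [581.4, -115.8, 163.9]
tcp_rot: [0.707, 0.008, -0.008, -0.707]
wrist_force: [-3.7, 0.8, 3.1]
width: 0.083
```

Seated: contact came at 164 mm, where 164 was expected. I release, rise and go over weight b.

>>> drive_tool(rows="0 0 0 0 0 0.04 1;0 0 0 0 0 0 0.9;0 0 0 0 0 0 0.8;0 0 0 0 0 0 0.6;0 0 0 0 0 0 0.6;0 0 0 0 0 0 0.6;0 0 0 0 0 0 0.6;0 0 0 0 0 0.5 0.6;0 0 0 0 0 1 0.5;0 0 0 0 0 1 0;0 0 0 0 0 1 0;0 0 0 0 0 1 0;0 0 0 0 0 0.5 0")

```text
time: 35.55
tool_pos: [582.5, -116.1, 293.2]
tcp_rot: [0.708, 0.01, -0.006, -0.706]
wrist_force: [0.7, -0.6, 1.4]
width: 0.79
```

>>> drive_tool(rows="0 0 -0.3 -0.9 -1 0 0;0 0 -0.3 -0.9 -1 0 0;0 0 -0.3 -0.9 -1 0 0;0 0 -0.3 -0.9 -1 0 0;0 0 -0.2 -0.9 -1 0 0;0 0 0 -0.9 -1 0 0;0 0 0 -0.4 -0.6 0 0;0 0 0 0 0 -1 0;0 0 0 0 0 -1 0;0 0 0 0 0 -1 0;0 0 0 0 0 -1 0;0 0 0 0 0 0 0;0 0 0 0 0 0 0;0 0 0 0 0 0 0")

```text
time: 36.95
tool_pos: [437.2, -281.5, 191.0]
tcp_rot: [0.706, -0.05, 0.052, -0.705]
wrist_force: [0.6, -1.0, 0.1]
width: 1.001
```

```bash
python3 - <<'E'
from h import *
import pickle
o=get_obs();print(o['tool_pos'],o['tcp_rot'])
w=snap('wrist','w11.png');s=snap('scene','s11.png');pickle.dump((s,w),open('11.pkl','wb'))
print('b foot corners pred',[np.round(proj(w,X,True)) for X in((406,-251,14),(459,-259,14))])
a=cv2.cvtColor(w['pixels'],cv2.COLOR_RGB2GRAY);print(a[100:260:4,240:330:4])
E
```

```text
[ 437.19891362 -281.48176375  190.97540967] [ 0.70590684 -0.05022812  0.05186598 -0.70461521]
b foot corners pred [array([247., 174.]), array([298., 174.])]
[[ 80  78  77 112 132 136 135 129 134 129 129 132  74  76  77  78  75  78
   81  80  78  76  78]
 [ 77  79  80  77  77 137 140 134 135 136 130  78  78  75  77  78  78  78
   75  80  78  77  77]
 [ 79  78  79  79  78  79  96 133 129  75  75  76  77  74  77  78  79  80
   78  81  78  78  78]
 [ 81  81  79  75  76  78  77 107  78  76  75  77  76  77  78  79  78  78
   80  78  81  78  78]
 [ 79  75  78  74  77  77  77  76  76  79  75  79  74  77  76  78  77  76
   77  78  79  78  79]
 [ 78  80  77  80  81  79  76  76  75  76  77  77  75  75  78  77  78  78
   79  78  78  77  79]
 [ 79  79  78  78  79  79  75  78  80  80  78  74  76  77  76  78  78  76
   81  77  78  79  82]
 [ 77  78  79  80  80  78  77  75  76  75  81  76  78  79  77  76  78  76
   78  79  79  81  80]
 [ 80  79  78  77  79  80  79  77  77  78  76  77  78  78  80  76  79  75
   75  78  78  78  80]
 [ 79  81  79  78  82  78  78  80  80  77  77  76  77  80  79  79  78 
[... 2237 characters left out ...]
136 134 133 137 136]
 [139 136 134 134 136 139 138 138 133  72  71  72 131 138 141 138 139 140
  139 134 132 135 139]
 [136 137 136 137 138 136 136 137 139  71  71  72  87  87 140 135 140 138
  140 135 137 138 139]
 [140 138 138 137 134 141 134 138 140  70  71  72  85  84  85 136 134 138
  137 138 138 132 142]
 [133 137 140 139 141 137 139 138 137 113 114  86  75  66  75  83 139 136
  138 137 139 134 136]
 [138 138 137 135 137 135 142 136 136 115 114 114  73  79 130  64 137 135
  135 140 137 138 137]
 [137 138 137 138 138 133 136 137  83 109 109 109  80  80  79 115  83 138
  134 136 139 134 133]
 [138 136 133 136 137 137  83  68  71 114 114 114  80  78  80  80  79 139
  135 140 137 135 139]]
```

```bash
python3 - <<'E'
from h import *
import pickle
s,w=pickle.load(open('11.pkl','rb'))
g=cv2.cvtColor(w['pixels'],cv2.COLOR_RGB2GRAY)
print(g[166:182,262],g[212:224,298],g[212:224,262])
a=onz(w,262,174,14,True);b=onz(w,262,219,14,True);print(a,b,(a+b)/2,np.hypot(*(a-b)[:2]))
E
```

```text
[ 80  82  81  82  81  82  66  64  76  79  80  79  79  77  82 136] [131 132 128 130 131 129 126 135 137 139 139 138] [134 133 131 131 132 131 124 134 134 139 141 143]
[ 421.26204621 -253.50014375   14.        ] [ 413.46310458 -302.48324386   14.        ] [ 417.3625754  -277.99169381   14.        ] 49.60007648166244
```

Weight b's foot centre checks at (436,−280.6), as estimated. I descend, grip and lift.

>>> drive_tool(rows="0 0 0 -0.04 0.04 -1 0;0 0 0 0 0 -1 0;0 0 0 0 0 -0.7 0.3;0 0 0 0 0 0 0.6;0 0 0 0 0 0 1;0 0 0 0 0 0 1;0 0 0 0 0 0 1;0 0 0 0 0 0 1;0 0 0 0 0 0 1;0 0 0 0 0 0 1;0 0 0 0 0 0 1;0 0 0 0 0 0 1;0 0 0 0 0 0 1;0 0 0 0 0 0 1")

```text
time: 38.45
tool_pos: [435.2, -279.6, 121.5]
tcp_rot: [-0.705, 0.051, -0.051, 0.705]
wrist_force: [1.0, 0.3, -1.2]
width: 0.081
```

>>> drive_tool(rows="0 0 0 0 0 0.5 1;0 0 0 0 0 1 1;0 0 0 0 0 1 1;0 0 0 0 0 1 1;0 0 0 0 0 1 1;0 0 0 0 0 1 1;0 0 0 0 0 1 1;0 0 0 0 0 0 1;0 0 0 0 0 0 1;0 0 0 0 0 0 1")

```text
time: 39.45
tool_pos: [434.3, -278.8, 282.1]
tcp_rot: [-0.704, 0.052, -0.05, 0.706]
wrist_force: [0.5, -0.2, -3.3]
width: 0.084
```

>>> drive_tool(rows="0 0 0.3 1 0.12 0 1;0 0 0.3 1 0.12 0 1;0 0 0.3 1 0.12 0 1;0 0 0.3 1 0.12 0 1;0 0 0.2 1 0.12 0 1;0 0 0 0.96 0.11 0 1;0 0 0 0 0 -1 1;0 0 0 0 0 -1 1;0 0 0 0 0 -1 1;0 0 0 0 0 -0.6 1;0 0 0 0 0 -0.4 1;0 0 0 0 0 -0.06 1;0 0 0 0 0 0 1;0 0 0 0 0 0 1;0 0 0 0 0 0 1;0 0 0 0 0 0 1")

```text
time: 41.05
tool_pos: [584.8, -262.3, 183.9]
tcp_rot: [0.707, 0.009, -0.008, -0.707]
wrist_force: [-0.1, -0.5, -2.7]
width: 0.083
```

```bash
python3 - <<'E'
from h import *
import pickle
o=get_obs();print(o['tool_pos'],o['tcp_rot'],o['wrist_force'])
w=snap('wrist','w12.png');pickle.dump(w,open('12.pkl','wb'))
# pin: vertical profile at 3 x's near expected
g=cv2.cvtColor(w['pixels'],cv2.COLOR_RGB2GRAY)
for x in(562,583,605):
    u,v=proj(w,(x,-212,130),True);u=int(round(u));v=int(round(v));print(x,u,v,g[v-9:v+10,u],onz(w,u,v,130,True).round(1))
for X in((583,-237,74),(583,-287,74)): print(np.round(proj(w,X,True),1))
u=int(proj(w,(565,-240,74),True)[0]);v=int(proj(w,(565,-237,74),True)[1]);print(u,v,g[v-10:v+12,u]);v=int(proj(w,(565,-287,74),True)[1]);print(v,g[v-8:v+10,u])
E
```

```text
[ 584.84736793 -262.30730175  183.94320289] [ 0.70745401  0.00890034 -0.0076176  -0.70666228] [-0.1015053  -0.48905282 -2.7356978 ]
562 249 167 [163 163 151 110  68  72  73  75  76  76  73  73  71  68  65 147 162 162
 161] [ 561.9 -211.7  130. ]
583 281 168 [162 161 113  66  69  72  72  73  73  72  69  68  66  63  75  84  87  88
  87] [ 583.2 -212.   130. ]
605 314 169 [86 77 63 64 67 68 71 72 68 66 64 62 60 65 82 83 84 83 81] [ 605.3 -212.   130. ]
[279.8 187.4]
[278.5 242.3]
258 186 [162 162 161 160 159 150 140 155 143 141 102  68  70  77  84  85  86  84
  85  84  85  87]
241 [137 137 138 138 137 134 135 135 135 132 123 139 141 141 140 138 137 122]
```

>>> drive_tool(rows="0 0 0 -0.06 0 -0.12 1;0 0 0 0 0.5 0 1;0 0 0 0 0.5 0 1;0 0 0 0 0.4 0 1;0 0 0 0 0.3 0 1;0 0 0 0 0.25 0 1;0 0 0 0 0.11 0 1;0 0 0 0 0 0 1;0 0 0 0 0 0 1;0 0 0 0 0 0 1")

```text
time: 42.1
tool_pos: [582.8, -210.9, 179.7]
tcp_rot: [0.707, 0.008, -0.008, -0.707]
wrist_force: [-0.4, 0.2, -3.0]
width: 0.08
```

>>> drive_tool(rows="0 0 0 0 0 -0.2 1;0 0 0 0 0 -0.2 1;0 0 0 0 0 -0.1 1;0 0 0 0 0 0 1;0 0 0 0 0 0 1;0 0 0 0 0 0 1")

```text
time: 42.7
tool_pos: [583.0, -210.6, 167.4]
tcp_rot: [0.707, 0.008, -0.008, -0.707]
wrist_force: [0.3, 0.4, -4.5]
width: 0.085
```

>>> drive_tool(rows="0 0 0 0 0 -0.12 1;0 0 0 0 0 0 1;0 0 0 0 0 0 1;0 0 0 0 0 0 1")

```text
time: 43.1
tool_pos: [582.8, -210.5, 164.2]
tcp_rot: [0.707, 0.008, -0.008, -0.707]
wrist_force: [-0.1, 0.6, -3.3]
width: 0.083
```

>>> drive_tool(rows="0 0 0 0 0 -0.04 1;0 0 0 0 0 0 1;0 0 0 0 0 0 1;0 0 0 0 0 0 1")

```text
time: 43.5
tool_pos: [583.0, -210.6, 163.4]
tcp_rot: [0.707, 0.008, -0.008, -0.707]
wrist_force: [-0.3, -0.8, -1.7]
width: 0.084
```

>>> drive_tool(rows="0 0 0 0 0 -0.02 1;0 0 0 0 0 0 0.9;0 0 0 0 0 0 0.8;0 0 0 0 0 0 0.6;0 0 0 0 0 0 0.6;0 0 0 0 0 0 0.6;0 0 0 0 0 0 0.6;0 0 0 0 0 0.5 0.6;0 0 0 0 0 1 0.5;0 0 0 0 0 1 0;0 0 0 0 0 1 0;0 0 0 0 0 1 0;0 0 0 0 0 0.5 0")

```text
time: 44.8
tool_pos: [584.0, -211.1, 291.8]
tcp_rot: [0.708, 0.01, -0.007, -0.706]
wrist_force: [-0.7, -0.0, 0.4]
width: 0.791
```

>>> drive_tool(rows="0 0 0.5 -0.9 -1 0 0;0 0 0.5 -0.9 -1 0 0;0 0 0.5 -0.9 -1 0 0;0 0 0.5 -0.9 -1 0 0;0 0 0.5 -0.9 -1 0 0;0 0 0.5 -0.9 -1 0 0;0 0 0.3 -0.65 -0.5 0 0;0 0 0 0 0 -1 0;0 0 0 0 0 -1 0;0 0 0 0 0 -1 0;0 0 0 0 0 -1 0;0 0 0 0 0 0 0;0 0 0 0 0 0 0;0 0 0 0 0 0 0")

```text
time: 46.2
tool_pos: [432.4, -373.8, 189.6]
tcp_rot: [0.693, 0.148, -0.147, -0.691]
wrist_force: [0.2, 0.1, 0.4]
width: 0.998
```

```bash
python3 - <<'E'
from h import *
import pickle
o=get_obs();print(o['tool_pos'],o['tcp_rot'])
w=snap('wrist','w13.png');s=snap('scene','s13.png');pickle.dump((s,w),open('13.pkl','wb'))
g=cv2.cvtColor(w['pixels'],cv2.COLOR_RGB2GRAY)
np.set_printoptions(linewidth=250)
print(g[160:240:3,236:330:3])
E
```

```text
[ 432.35195083 -373.8261838   189.5515512 ] [ 0.69253521  0.1477367  -0.14673141 -0.69067991]
[[136 134 136 103  85  83  79  80  84  81  81  78  84  85  81  82  81  84  83  83  80  79  82  80  81  80  79  82  80  79  78  79]
 [135 129 131 106  85  82  81  83  82  84  80  82  82  78  82  81  81  81  79  81  80  83  82  82  79  82  83  83  83  79  78  79]
 [134 130 137 116  83  81  83  82  82  85  80  82  81  80  82  82  80  80  81  83  80  81  82  81  81  83  81  80  80  81  83  82]
 [131 132 138 130  81  82  84  81  70  71  69  68  68  73  71  72  74  76  77  78  77  81  82  80  82  80  79  80  81  83  80  78]
 [134 132 138 113  82  81  82  74  78  77  78  77  76  78  76  76  75  74  73  74  73  73  72  71  80  81  81  82  80  81  82  77]
 [136 137 136 111  84  83  83  74  78  79  79  77  77  78  71  54  55  75  75  76  75  76  76  73  66  79  78  81  83  82  79  79]
 [138 138 138 138  79  84  81  74  78  79  79  79  78  80  74  53  53  77  78  79  79  78  78  77  73  82  81  80  81  81  79  80]
 [140 141 139  88  83  83  81  73  77  78  77  77  77  77  68  54  54  69  76  76  76  74
[... 1831 characters left out ...]
134 137 142 137 131 137 137 137 139 137 138]
 [138 136 139 137 132 139 137 137 138 140 134 138 137 133  76  71  69  70 135 137 139 134 134 136 135 135 138 138 136 138 136 135]
 [129 135 137 140 136 136 134 135 141 138 138 136 140 137  73  69  71  69 134 136 133 134 135 130 133 134 136 136 135 137 135 135]
 [133 135 140 140 138 140 137 139 141 136 135 138 138 136  74  72  71  71 138 139 137 137 139 134 135 134 138 135 136 135 131 134]
 [139 136 140 139 136 139 137 139 141 140 138 140 140 134  73  71  70  71 135 137 140 137 137 137 136 131 136 135 134 134 132 134]
 [139 139 140 137 138 140 138 142 138 138 140 139 140 136  74  72  71  71 133 135 139 139 138 136 132 135 138 137 140 136 135 135]]
```

```bash
python3 - <<'E'
from h import *
import pickle
s,w=pickle.load(open('13.pkl','rb'))
q=[onz(w,*p,14,True)[:2] for p in((258,171),(307,175.5),(304,219),(257.5,215.5))]
print(np.round(q,1),np.mean(q,0))
for i,j,o in((0,1,0),(3,2,0),(3,0,90),(2,1,90)):
    v=q[j]-q[i];print(np.degrees(np.arctan2(v[1],v[0]))-o,np.hypot(*v))
E
```

```text
[[ 398.3 -357.2]
 [ 447.1 -340.6]
 [ 464.5 -385.2]
 [ 416.9 -402.2]] [ 431.67901845 -371.29069182]
18.78264362622372 51.56901638081071
19.574789225817177 50.597183516736386
22.47271687504211 48.66650502965095
21.361013128675623 47.914604882222406
```

>>> drive_tool(rows="0 0 -0.48 -0.03 0.08 -0.68 0;0 0 0 0 0 -1 0;0 0 0 0 0 -1 0.3;0 0 0 0 0 0 0.6;0 0 0 0 0 0 1;0 0 0 0 0 0 1;0 0 0 0 0 0 1;0 0 0 0 0 0 1;0 0 0 0 0 0 1;0 0 0 0 0 0 1;0 0 0 0 0 0 1;0 0 0 0 0 0 1;0 0 0 0 0 0 1;0 0 0 0 0 0 1")

```text
time: 47.7
tool_pos: [430.7, -370.8, 120.4]
tcp_rot: [-0.695, -0.127, 0.127, 0.696]
wrist_force: [0.5, 0.2, -0.4]
width: 0.083
```

>>> drive_tool(rows="0 0 0 0 0 0.5 1;0 0 0 0 0 1 1;0 0 0 0 0 1 1;0 0 0 0 0 1 1;0 0 0 0 0 1 1;0 0 0 0 0 1 1;0 0 0 0 0 1 1;0 0 0 0 0 0 1;0 0 0 0 0 0 1;0 0 0 0 0 0 1")

```text
time: 48.7
tool_pos: [429.9, -370.0, 281.0]
tcp_rot: [-0.694, -0.126, 0.128, 0.697]
wrist_force: [-0.4, -0.3, -4.0]
width: 0.082
```

>>> drive_tool(rows="0 0 -0.5 1 0.1 0 1;0 0 -0.5 1 0.1 0 1;0 0 -0.5 1 0.1 0 1;0 0 -0.5 1 0.1 0 1;0 0 -0.5 1 0.1 0 1;0 0 -0.33 1 0.06 0 1;0 0 0 0.2 0 0 1;0 0 0 0 0 -1 1;0 0 0 0 0 -1 1;0 0 0 0 0 -1 1;0 0 0 0 0 -0.6 1;0 0 0 0 0 -0.4 1;0 0 0 0 0 -0.15 1;0 0 0 0 0 0 1;0 0 0 0 0 0 1;0 0 0 0 0 0 1;0 0 0 0 0 0 1")

```text
time: 50.4
tool_pos: [586.3, -357.3, 180.7]
tcp_rot: [0.708, 0.008, -0.007, -0.707]
wrist_force: [-0.4, 0.0, -2.8]
width: 0.082
```

```bash
python3 - <<'E'
from h import *
import pickle
o=get_obs();print(o['tool_pos'],o['tcp_rot'],o['wrist_force'])
w=snap('wrist','w14.png');pickle.dump(w,open('14.pkl','wb'))
g=cv2.cvtColor(w['pixels'],cv2.COLOR_RGB2GRAY)
for x in(566,585,607):
    u,v=proj(w,(x,-306.5,130),True);u=int(round(u));v=int(round(v));print(x,u,v,g[v-9:v+10,u])
z=o['tool_pos'][2]-120.4+14
for dx in(-20,18):
  for y in(25,-25):
    u,v=np.round(proj(w,(o['tool_pos'][0]+dx,o['tool_pos'][1]-1+y,z),True)).astype(int);print(dx,y,u,v,g[v-9:v+10,u])
E
```

```text
[ 586.32980865 -357.32980456  180.72774942] [ 0.70752505  0.00845478 -0.00730418 -0.70659994] [-0.37840117  0.02920342 -2.83774293]
566 252 167 [85 84 86 76 64 65 67 70 70 71 70 68 65 65 62 60 81 87 87]
585 281 168 [85 86 76 64 62 66 68 68 70 68 67 65 63 59 53 83 83 84 83]
607 315 169 [84 81 68 61 65 66 67 70 70 66 65 63 61 55 70 84 89 88 87]
-20 25 258 189 [84 84 85 84 47 46 63 64 66 79 80 83 83 81 82 80 82 82 82]
-20 -25 258 245 [138 136 134 135 136 135 127 104  89  90  89  88  89  88  82  67  68  68
  69]
18 25 303 190 [87 87 85 86 87 62 63 65 77 79 79 79 79 80 81 80 82 79 78]
18 -25 301 245 [135 133 132 132 132 132 127 103  85  85  86  87  98 115  80  65  66  66
  66]
```

>>> drive_tool(rows="0 0 0 -0.04 0.5 0 1;0 0 0 0 0.5 0 1;0 0 0 0 0.4 0 1;0 0 0 0 0.3 0 1;0 0 0 0 0.25 0 1;0 0 0 0 0.11 0 1;0 0 0 0 0 0 1;0 0 0 0 0 0 1;0 0 0 0 0 0 1")

```text
time: 51.35
tool_pos: [584.8, -306.0, 179.5]
tcp_rot: [0.707, 0.008, -0.008, -0.707]
wrist_force: [-0.1, -0.9, -3.8]
width: 0.085
```

>>> drive_tool(rows="0 0 0 0 0 -0.2 1;0 0 0 0 0 -0.2 1;0 0 0 0 0 -0.1 1;0 0 0 0 0 0 1;0 0 0 0 0 0 1;0 0 0 0 0 0 1")

```text
time: 51.95
tool_pos: [584.9, -305.6, 167.1]
tcp_rot: [0.707, 0.008, -0.008, -0.707]
wrist_force: [0.5, 0.2, -4.1]
width: 0.08
```

>>> drive_tool(rows="0 0 0 0 0 -0.14 1;0 0 0 0 0 0 1;0 0 0 0 0 0 1;0 0 0 0 0 0 1")

```text
time: 52.35
tool_pos: [584.8, -305.5, 163.5]
tcp_rot: [0.707, 0.008, -0.008, -0.707]
wrist_force: [-0.4, -0.3, -2.9]
width: 0.08
```

>>> drive_tool(rows="0 0 0 0 0 -0.04 1;0 0 0 0 0 0 1;0 0 0 0 0 0 1;0 0 0 0 0 0 1")

```text
time: 52.75
tool_pos: [584.8, -305.4, 162.4]
tcp_rot: [-0.707, -0.008, 0.008, 0.707]
wrist_force: [-0.6, 0.6, -3.9]
width: 0.085
```

>>> drive_tool(rows="0 0 0 0 0 -0.04 1;0 0 0 0 0 0 1;0 0 0 0 0 0 1;0 0 0 0 0 0 1")

```text
time: 53.15
tool_pos: [584.9, -305.5, 162.2]
tcp_rot: [0.707, 0.008, -0.008, -0.707]
wrist_force: [-1.4, 1.5, 1.7]
width: 0.085
```

Contact at the expected height, so it is seated. I release, rise and back away for the final check.

>>> drive_tool(rows="0 0 0 0 0 0.02 1;0 0 0 0 0 0 0.9;0 0 0 0 0 0 0.8;0 0 0 0 0 0 0.6;0 0 0 0 0 0 0.6;0 0 0 0 0 0 0.6;0 0 0 0 0 0 0.6;0 0 0 0 0 0.5 0.6;0 0 0 0 0 1 0.5;0 0 0 0 0 1 0;0 0 0 0 0 1 0;0 0 0 0 0 1 0;0 0 0 0 0 0.5 0;0 0 0 -1 0 0 0;0 0 0 -1 0 0 0;0 0 0 -1 0 0 0;0 0 0 -1 0 0 0;0 0 0 -1 0 0 0;0 0 0 -1 0 0 0")

```text
time: 55.05
tool_pos: [433.7, -305.2, 286.9]
tcp_rot: [-0.707, -0.008, 0.008, 0.707]
wrist_force: [-0.1, -0.3, 0.6]
width: 1.002
```

>>> drive_tool(rows="0 0 0 -1 -1 0 0;0 0 0 0 -1 0 0;0 0 0 0 -1 0 0;0 0 0 0 -1 0 0;0 0 0 0 -1 0 0;0 0 0 0 -1 0 0;0 0 0 0 0 0 0;0 0 0 0 0 0 0;0 0 0 0 0 0 0")

```text
time: 55.95
tool_pos: [409.9, -454.4, 286.9]
tcp_rot: [-0.707, -0.008, 0.008, 0.707]
wrist_force: [0.5, 0.2, 0.2]
width: 0.997
```

```bash
python3 - <<'E'
from h import *
import pickle
s=snap('scene','s15.png');e=snap('side','sd15.png');pickle.dump((s,e),open('15.pkl','wb'))
d0=pickle.load(open('c0.pkl','rb'))
for ref,nm in((d0['scene'],'0'),(pickle.load(open('9.pkl','rb'))[0],'9')):
    a=cv2.cvtColor(ref['pixels'],cv2.COLOR_RGB2GRAY);b=cv2.cvtColor(s['pixels'],cv2.COLOR_RGB2GRAY)
    off=np.array([0,0]) if nm=='0' else np.array([-.76,4.15])
    p=np.float32(np.array([(415.4,207.4),(395.9,220.8),(373.4,207.8),(384,234)])+off)[:,None]
    q,st,er=cv2.calcOpticalFlowPyrLK(a,b,p,None,winSize=(9,9),maxLevel=2)
    u=np.array([-.394,2.281]);print(nm,((q-p)[:,0]@u/(u@u)*10).round(1),er.ravel().round(1))
o=np.zeros((560,800,3),np.uint8)
a=cv2.resize(s['pixels'][150:330,190:460],(800,533),interpolation=cv2.INTER_CUBIC);o[:533]=a
cv2.imwrite('pics/f.png',o[:533,:,::-1])
E
```

```text
0 [18.3 18.3 18.1 18.9] [6.2 4.5 4.4 6.7]
9 [ 0.3 -0.3 -0.1  0.9] [4.9 3.9 4.9 3. ]
```

View pics/f.png

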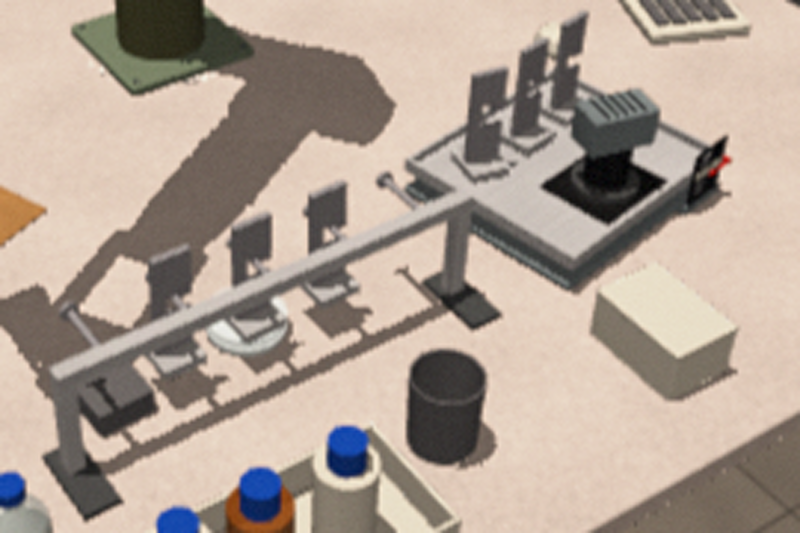

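The final view shows three weights hung on pins 1–3, at (165,310), (250,275) and (325,240). Three stand in the tray, the camera's foot is centred on the mat at (607,185), and the pointer at (718,165) is on the band.

```bash
python3 -c "
from station import *
print(close_job())"
```

```text
the job is handed in; nothing more can be done
None
```

I stood the microscope camera on the mat first, then added one bench weight to the two already in the tray. The other three bench weights hang on pins 1, 2 and 3. The job is handed in, but it reported no verdict. The run took about 56 s of the 210 s allowed.

- **Pan depth:** Tracking four mat and rim points puts the tray 18.1–18.9 mm lower than at the start. Added to the 16 mm for its first two weights, that is about 34.3 mm, inside the 26–36 mm band. The margin to the lower limit of travel is about 1.7 mm. Two weights would have left it near 26.2 mm, right on the upper edge, so I kept three.
- **Pointer:** It could not be read to the millimetre directly. It appears on the band in the scene view, but the pan depth rests on the tray tracking, which agrees with the camera's weight as felt at the wrist.
- **Hung weights:** Each weight met its pin at about the calculated seated height. The last picture shows them hanging straight, though no close-up confirmed the notches.
- **Camera and bystanders:** In the last picture the camera's foot is centred on the mat. I noticed no knock to the camera or tray weights, and the dishes and slide box look unmoved. I did not touch the yellow look-alike, but it was outside that last picture.
- **Unexplained reading:** When I set the third weight in the tray, the wrist showed sideways forces of about 2.5 N. The picture taken then showed it standing clear, so I left it.

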